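Dispense one parcel token onto the green spot

ROBOT

A 6-joint arm with a two-finger parallel gripper is mounted at the origin on the work surface. World frame = base frame: x ahead of the robot, y to its left, z up, the work surface at z = 0. Lengths are in m, angles in rad, forces in N, time in s.
With the tool pointing down it reaches from about 0.325 to 0.9 m from the base axis. Payload 6.1 kg.
Tool frame: the origin (TCP) lies on the front face of the gripper's body, between the roots of the fingers; the fingertips stand tip_reach ahead of it and the grasp point (between the pads) lies 54 mm ahead of it (tip_reach is the distance from the TCP to the fingertips, in m); z points along the fingers, y is the direction in which the jaws open and shut (so a half turn about z gives the same grasp; the last joint's range is limited). The gripper opens to 85 mm and grips with 20 to 120 N. Pads are 22 mm wide; open, the fingers measure 114 mm over their backs; the gripper's body (76 mm by 85 mm) begins 54 mm behind the grasp point. The pads swing forward as they close: fully open they stand 13 mm farther back than shut.
Start: joints at [1.057, 0.22, 1.526, -0, 1.395, -0.126], TCP at [0.236, 0.579, 0.304] pointing down, gripper open.
Joint ranges: [-2.98, 2.98], [-0.91, 2.08], [0.09, 2.57], [-1.24, 4.39], [0.2, 2.65], [-2.68, 2.68]. Speed limits (rad/s): [2.57, 2.57, 3.01, 3.14, 3.14, 3.14].

INTERFACE

Orientations are given as a rotation vector (axis times angle).
In Python, from cell import observe, grab_frame, job_done, tip_reach gives the robot as it stands.
- The arm moves only by the tool jog_arm, never from a script. Its argument "series" is a list of rows, each an object of numbers: "x", "y", "z": the shift along the tool's x, y, z scaled (see below); "ax", "ay", "az": the turn, a rotation vector about the tool's x, y, z scaled (see below); "jaw": the closure, from 0 (fully open) to 1 (shut). In form: [{"x": .., "y": .., "z": .., "ax": .., "ay": .., "az": .., "jaw": ..}, ...]. A call has 1 to 10 rows; each row is the pose to reach, as a shift and turn from the pose commanded when the call began, along the tool's axes at that moment, turning the shorter way round; what a row does not reach only later rows make up. The controller multiplies each number of a shift by 200 mm and each number of a turn by 180 degrees. A row lasts 1/12 s, in which the tool goes at most 41.7 mm and 7.16 degrees, less where a joint would pass 70% of its speed; a pose out of reach is approached as far as the arm can. A call with a number of a shift or a turn outside -1 to 1 is refused whole. A call with a gripper value outside its range is refused whole. The fingers move at their own pace and stop on an object; "squeeze" is the grip in N (left out, the last holds). Time passes only in rows, so rows that repeat a pose let the fingers close. It gives the time, the measured TCP pose, the force and the opening at its end, in the units of the state.
- observe(): the state, without advancing time (a new reading comes with each control period).
- grab_frame(name): name is "side" or "top"; returns a dict with "img" (480x640x3 uint8, red, green, blue), "depth" (480x640 float32, m along the optical axis (not along the pixel's ray), 0 where there is no reading), "fovy" (degrees; the focal length in pixels is half the picture's height over the tangent of half this angle, whatever the lens; pixels are square), "cx", "cy" (the principal point, pixels), "R" (3x3) and "t" (3): a world point X has camera coordinates R X + t. Camera axes: x right, y down, z forward; pixel columns grow to the right and rows downward; lengths in m; the calibration is good to about 2 mm. A picture is of the moment at which its call begins.
- job_done(): hands the job in, once; it reports no verdict.
The state is a dict: "clock": time; "joints": joint angles; "qvel": joint speeds; "tau": joint torques, N m; "position": TCP position; "tool_rot": TCP orientation; "ft_force": force on the tool from outside, world axes, zero at the start; "moment": the same for the moment, N m; "width": finger opening in m.
Only numpy, scipy, OpenCV 4.12 (cv2) and the standard library are available. Lean on these libraries where they do the work, as an engineer would, in place of code of your own. Each camera call takes 0.05 s, during which the arm holds its last target.

TASK

Press the red plunger of the token dispenser all the way down once and let it come back up, so that it ejects a single yellow token. Then nudge that token along the worktop with the fingertips, never lifting it, until it lies flat and wholly within the green spot. Leave the other tokens in the magazine and everything else on the worktop where it is.

Things in the scene. Friction and masses are not known exactly. Their poses are not given: they have to be found in the camera images.
- plunger (a joint): travel of the dispenser's red plunger, m: 0 = up (at rest), 0.025 = fully pressed down against its stop. It springs back: 3 N starts it, about 8 N holds it at the bottom (a little more when pressed fast). Each full press drives a flat steel pusher 84 mm forward, out through the magazine's mouth, along the worktop, with the lowest token before it; the pusher goes back as the plunger rises.
- plunger_top (a point): centre of the top face of the red plunger cap (disc 40 mm across, 12 mm thick, pressed from above); it moves with the cap and stands 85 mm above the worktop when up, 60 mm when fully pressed
- dispenser: token dispenser fixed to the worktop; origin on the worktop under the centre of its clear square magazine (50 x 52 mm outside, 40 mm tall, open top and 16 mm high mouth at the bottom of its front). Its own -x axis points out of the mouth. Behind the magazine (x = 25 to 130 mm, 64 mm wide, 52 mm tall) is a blue housing; the plunger stands on it at x = 75 mm. An ejected token comes to rest with its centre about 82 mm before the origin (x = -82 mm).
- token1: lowest of three equal yellow plastic tokens (discs 40 mm across, 12 mm thick, about 18 g) stacked flat in the magazine, lying on the worktop: the one that the plunger ejects; origin at the centre of its underside
- token2: second yellow token from below, as token1; it drops to the bottom once token1 is out
- token3: top yellow token, as token1
- green_spot: green round spot, 84 mm across, painted flush on the worktop, on the left or right of the dispenser's mouth; origin at its centre, on the worktop
- blue_spot: blue round spot, 84 mm across, painted likewise on the other side; not wanted here; origin at its centre
- canister: bystander: tall tin canister with a knurled screw lid, 76 mm across, 177 mm tall; origin under its centre
- magnifier: bystander: magnifier in a black plastic frame lying flat, 10 mm thick; origin under the lens centre (80 mm across), handle along its -x to 124 mm
- keys: bystander: brass key ring with two keys lying flat, 4 mm thick; origin under the ring (34 mm across), keys along its +x to 90 mm
- marker: bystander: stubby orange marker pen with a black cap lying along its x axis, 84 mm long, 19 mm thick; origin under its centre
- pen_cup: bystander: clear acrylic pen cup, empty, 76 mm across, 100 mm tall; origin under its centre
- parcel: bystander: brown carton 120 x 160 mm, 60 mm tall; origin under its centre
- small_parcel: bystander: pale wrapped parcel with a red band, 140 x 100 mm, 45 mm tall; origin under its centre
There are look-alikes about, which are no part of the job. What is shaped like the token3 but orange or pink is not meant.

How it is judged:
On the way, in this order (a step that is already met when the one before it is completed fails the run):
1. the plunger is pressed down (value of joint plunger above 0.022 m), for 0.05 s.
2. the plunger is back up and one token lies out before the mouth (value of joint plunger below 0.004 m and x of token1 in the frame of dispenser below -0.055 m), for 0.1 s.
At the end, for the whole second after the job is handed in: The ejected token lies flat, at rest on the worktop within the green spot (centres within 24 mm), the plunger is up (within 4 mm) and the other two tokens are in the magazine (within 8 mm of its axis) (horizontal distance between token1 and green_spot below 0.024 m and height (world z) of token1 below 0.004 m and angle between token1's own z axis and vertical below 0.1 rad and linear speed of token1 below 0.01 m/s and value of joint plunger below 0.004 m and horizontal distance between each of token2, token3 and dispenser below 0.008 m); the robot touches nothing.
It fails at once if a second token leaves the magazine (horizontal distance between any of token2, token3 and dispenser above 0.012 m).
It fails at once if a token is lifted (the ejected one more than 12 mm off the worktop, or another more than 6 mm above its place at the start) (height (world z) of token1 above 0.012 m or height (world z) of token2 above 0.018 m or height (world z) of token3 above 0.03 m).
It fails at once if a bystander is moved more than 15 mm (distance of any of canister, magnifier, keys, marker, pen_cup, parcel, small_parcel from where it was at the start of the episode above 0.015 m).
It also fails if it takes over 48 s, if anything falls off the work surface, if the arm or the gripper's body presses on something with over 40 N, if the wrist force passes 120 N, or if a joint passes its speed limit or range.

## Working session

There is one attempt and no reset: what is moved stays moved. The work goes in short steps, Python scripts to look and compute and a tool call to move; the robot and the scene stay as the last step left them, time stands still between calls to the robot, and variables do not carry over. Pictures are saved under pics/ and viewed, and the job is handed in when it is done.

Besides the shell and the picture viewer there is one more tool, called after ">>>" as a command line: name --argument value ..., lists and objects as JSON in quotes. jog_arm: Moves the arm, as the interface text tells. Shifts and turns lie within -1 to 1; 1 stands for 200 mm of shift or 180 degrees of turn. Its arguments: {"type":"object","properties":{"series":{"type":"array"},"squeeze":{"type":"number"}},"required":["series"]}

```bash
mkdir -p pics; ls; python3 - <<'E'
from cell import *
import cv2,numpy as np
s=observe();print({k:np.round(v,4) for k,v in s.items()});print(tip_reach)
for n in("top","side"):
    f=grab_frame(n);cv2.imwrite(f"pics/{n}0.png",f["img"][:,:,::-1]);print(n,f["fovy"],f["cx"],f["cy"],f["R"],f["t"])
    np.savez(f"{n}0.npz",**f)
E
```

```text
pics
{'clock': np.float64(0.0), 'joints': array([ 1.0569,  0.2212,  1.5276, -0.    ,  1.3947, -0.1261]), 'qvel': array([-0.0017,  0.0008, -0.0004, -0.0006, -0.0025,  0.0003]), 'tau': array([ 3.00000e-04, -4.96899e+01, -3.89393e+01, -2.00000e-04,
        1.10000e-02, -0.00000e+00]), 'position': array([0.2361, 0.5782, 0.3028]), 'tool_rot': array([-6.0520e-01, -3.0821e+00,  2.9000e-03]), 'ft_force': array([-0.8701, -0.1285, -0.4482]), 'moment': array([0.0134, 0.0092, 0.0071]), 'width': np.float64(0.0853)}
0.0726
top 42.326624953780154 325.55243483900165 242.19342199368307 [[-0.00540649 -0.99977627 -0.02044959]
 [-0.99480694  0.00745585 -0.10150648]
 [ 0.10163624  0.0197946  -0.99462468]] [0.01218017 0.5739958  1.39514434]
side 46.178885670982616 326.73380849046333 240.96191489046691 [[ 0.89894123 -0.43788408  0.0127358 ]
 [-0.19562911 -0.4272842  -0.88269897]
 [ 0.39196163  0.791003   -0.46976626]] [-0.47832311  0.18984202  1.19904018]
```

View pics/top0.png

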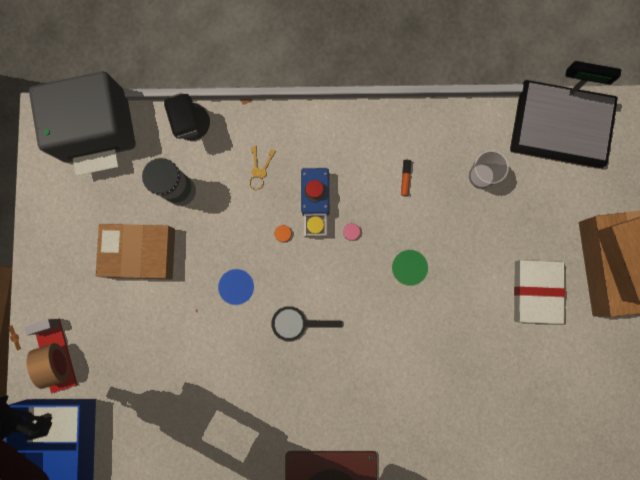

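View pics/side0.png

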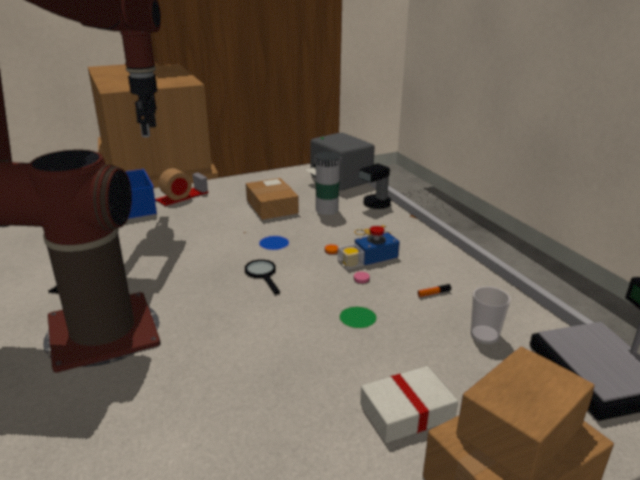

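The top view shows the plunger at about (315,189) and the magazine holding the yellow tokens at (316,226), with its mouth facing down the picture. The green spot is at (410,267) and the blue spot at (236,287). Disc candidates are orange (283,234), pink (352,232) and yellow (316,226). Only the yellow one, inside the magazine, fits the description. The magnifier is at (289,324). Next I'll measure positions and check an enlarged crop.

```bash
cat > h.py <<'E'
import numpy as np,cv2
def ray(f,u,v,z):
    fl=240/np.tan(np.radians(f["fovy"])/2)
    R,t=f["R"],f["t"];c=-R.T@t
    d=R.T@np.array([(u-f["cx"])/fl,(v-f["cy"])/fl,1]);return c+d*(z-c[2])/d[2]
def proj(f,X):
    fl=240/np.tan(np.radians(f["fovy"])/2);p=f["R"]@np.asarray(X)+f["t"]
    return p[0]/p[2]*fl+f["cx"],p[1]/p[2]*fl+f["cy"]
H={"red":[(0,8),(172,180)],"orange":[(8,17)],"yellow":[(20,32)],"green":[(50,80)],"blue":[(105,125)],"pink":[(165,176)]}
def blobs(f,col,minA=60,S=110,box=(180,130,460,370)):
    hsv=cv2.cvtColor(f["img"],cv2.COLOR_RGB2HSV);m=np.zeros((480,640),np.uint8)
    for a,b in H[col]: m|=cv2.inRange(hsv,(a,S,50),(b,255,255))
    k=np.zeros_like(m);k[box[1]:box[3],box[0]:box[2]]=1;m*=k
    n,_,st,c=cv2.connectedComponentsWithStats(m)
    return [(c[i],st[i]) for i in range(1,n) if st[i][4]>=minA]
E
python3 - <<'E'
from h import *
f=dict(np.load("top0.npz"))
for col,z in(("red",.085),("yellow",.036),("orange",.012),("pink",.012),("green",0),("blue",0),("blue",.052)):
    for c,s in blobs(f,col,S=90): print(col,c.round(1),s,ray(f,*c,z).round(4))
g=dict(np.load("side0.npz"))
for col,z in(("red",.085),("yellow",.036),("green",0),("blue",0)):
    for c,s in blobs(g,col,S=90,box=(240,200,460,340)): print("side",col,c.round(1),s,ray(g,*c,z).round(4))
hsv=cv2.cvtColor(f["img"],cv2.COLOR_RGB2HSV)
m=cv2.inRange(hsv,(105,90,30),(125,255,255));m[:160]=0;m[220:]=0;m[:,:290]=0;m[:,340:]=0
r=cv2.minAreaRect(max(cv2.findContours(m,0,2)[0],key=cv2.contourArea));print(r)
for p in cv2.boxPoints(r):print(p,ray(f,*p,.052).round(4))
for p in [(289,324),(343,324),(274,324),(289,340)]:print(p,ray(f,*p,.01).round(4))
cv2.imwrite("pics/c0.png",cv2.resize(f["img"][150:350,200:450,::-1],None,fx=3.2,fy=3,interpolation=2)[:600,:800])
E
```

```text
red [314.2 188.7] [305 180  19  18 264] [0.6883 0.032  0.085 ]
red [351.4 231.5] [343 224  17  16 214] [ 0.5916 -0.0499  0.085 ]
yellow [314.9 224.4] [307 216  17  18 258] [0.6145 0.0325 0.036 ]
orange [405.1 183.6] [401 172   9  24 188] [ 0.7125 -0.1782  0.012 ]
orange [282.6 233.2] [274 225  18  17 247] [0.5977 0.109  0.012 ]
pink [351.4 231.5] [344 224  16  16 205] [ 0.6004 -0.0514  0.012 ]
green [409.6 267.2] [392 250  36  35 978] [ 0.5171 -0.1864  0.    ]
blue [314.4 190.6] [302 169  27  44 703] [0.7    0.0349 0.    ]
blue [235.6 286.6] [218 269  36  36 983] [0.4744 0.2198 0.    ]
blue [314.4 190.6] [302 169  27  44 703] [0.6903 0.0329 0.052 ]
blue [235.6 286.6] [218 269  36  36 983] [0.4728 0.2112 0.052 ]
side red [376.6 230.3] [370 225  15  11 129] [0.6829 0.0201 0.085 ]
side red [361.2 277.1] [354 272  15  11 137] [ 0.536 -0.163  0.085]
side yellow [350.6 250.9] [343 247  16   9 112] [0.614  0.0291 0.036 ]
side green [357.5 316.9] [340 307  36  21 593] [ 0.5168 -0.1879  0.    ]
side blue [378.8 249. ] [356 233  43  32 794] [0.7205 0.0632 0.    ]
side blue [273.7 242.4] [260 236  29  14 312] [0.4748 0.2176 0.    ]
((315.0, 190.5), (43.0, 26.0), 90.0)
[302. 169.] [0.7407 0.0611 0.052 ]
[328. 169.] [0.7401 0.0015 0.052 ]
[328. 212.] [0.6407 0.0021 0.052 ]
[302. 212.] [0.6412 0.0612 0.052 ]
(289, 324) [0.3875 0.094  0.01  ]
(343, 324) [ 0.3869 -0.0302  0.01  ]
(274, 324) [0.3876 0.1286 0.01  ]
(289, 340) [0.351 0.094 0.01 ]
```

View pics/c0.png

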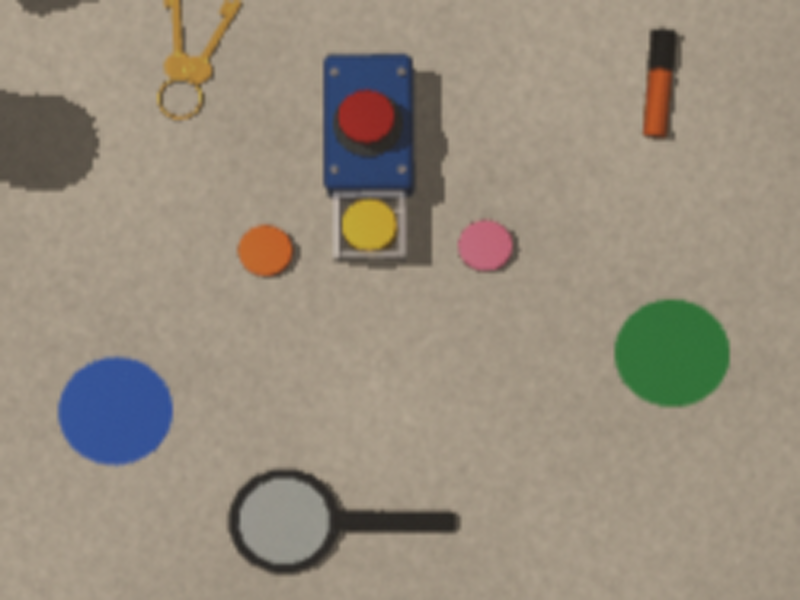

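>>> jog_arm --series '[{"x": -1,"y": -0.534,"z": 0,"az": 0.377,"jaw": 1},{"x": -1,"y": -0.534,"z": 0,"az": 0.377,"jaw": 1},{"x": -1,"y": -0.534,"z": 0,"az": 0.377,"jaw": 1},{"x": -1,"y": -0.534,"z": 0,"az": 0.377,"jaw": 1},{"x": -1,"y": -0.534,"z": 0,"az": 0.377,"jaw": 1},{"x": -1,"y": -0.534,"z": 0,"az": 0.377,"jaw": 1},{"x": -1,"y": -0.534,"z": 0,"az": 0.377,"jaw": 1},{"x": -1,"y": -0.534,"z": 0,"az": 0.377,"jaw": 1},{"x": -1,"y": -0.534,"z": 0,"az": 0.377,"jaw": 1},{"x": -1,"y": -0.534,"z": 0,"az": 0.377,"jaw": 1}]'

```text
invalid input
```

>>> jog_arm --series '[{"x": -1,"y": -0.53,"z": 0,"ax": 0,"ay": 0,"az": 0.377,"jaw": 1},{"x": -1,"y": -0.53,"z": 0,"ax": 0,"ay": 0,"az": 0.377,"jaw": 1},{"x": -1,"y": -0.53,"z": 0,"ax": 0,"ay": 0,"az": 0.377,"jaw": 1},{"x": -1,"y": -0.53,"z": 0,"ax": 0,"ay": 0,"az": 0.377,"jaw": 1},{"x": -1,"y": -0.53,"z": 0,"ax": 0,"ay": 0,"az": 0.377,"jaw": 1},{"x": -1,"y": -0.53,"z": 0,"ax": 0,"ay": 0,"az": 0.377,"jaw": 1},{"x": -1,"y": -0.53,"z": 0,"ax": 0,"ay": 0,"az": 0.377,"jaw": 1},{"x": -1,"y": -0.53,"z": 0,"ax": 0,"ay": 0,"az": 0.377,"jaw": 1},{"x": -1,"y": -0.53,"z": 0,"ax": 0,"ay": 0,"az": 0.377,"jaw": 1},{"x": -1,"y": -0.53,"z": 0,"ax": 0,"ay": 0,"az": 0.377,"jaw": 1}]' --squeeze 20

```text
clock: 0.93
position: [0.3815, 0.4043, 0.3034]
tool_rot: [-2.231, -2.212, 0.001]
ft_force: [0.1, -0.5, -0.6]
width: 0.0001
```

>>> jog_arm --series '[{"x": -0.93,"y": 0.77,"z": 0,"ax": 0,"ay": 0,"az": 0,"jaw": 1},{"x": -0.93,"y": 0.77,"z": 0,"ax": 0,"ay": 0,"az": 0,"jaw": 1},{"x": -0.93,"y": 0.77,"z": 0,"ax": 0,"ay": 0,"az": 0,"jaw": 1},{"x": -0.93,"y": 0.77,"z": 0,"ax": 0,"ay": 0,"az": 0,"jaw": 1},{"x": -0.93,"y": 0.77,"z": 0,"ax": 0,"ay": 0,"az": 0,"jaw": 1},{"x": -0.93,"y": 0.77,"z": 0,"ax": 0,"ay": 0,"az": 0,"jaw": 1},{"x": -0.93,"y": 0.77,"z": 0,"ax": 0,"ay": 0,"az": 0,"jaw": 1}]'

```text
clock: 1.52
position: [0.5382, 0.2137, 0.3034]
tool_rot: [2.227, 2.212, -0.002]
ft_force: [-1.3, 0.2, 0.4]
width: 0.0002
```

>>> jog_arm --series '[{"x": -0.93,"y": 0.77,"z": 0,"ax": 0,"ay": 0,"az": 0,"jaw": 1},{"x": -0.93,"y": 0.77,"z": 0,"ax": 0,"ay": 0,"az": 0,"jaw": 1},{"x": -0.93,"y": 0.77,"z": 0,"ax": 0,"ay": 0,"az": 0,"jaw": 1},{"x": -0.93,"y": 0.77,"z": 0,"ax": 0,"ay": 0,"az": 0,"jaw": 1},{"x": -0.93,"y": 0.77,"z": 0,"ax": 0,"ay": 0,"az": 0,"jaw": 1},{"x": -0.93,"y": 0.77,"z": 0,"ax": 0,"ay": 0,"az": 0,"jaw": 1},{"x": -0.93,"y": 0.77,"z": 0,"ax": 0,"ay": 0,"az": 0,"jaw": 1},{"x": -0.93,"y": 0.77,"z": 0,"ax": 0,"ay": 0,"az": 0,"jaw": 1}]'

```text
clock: 2.18
position: [0.6892, 0.0309, 0.3025]
tool_rot: [-2.225, -2.215, 0.002]
ft_force: [-1.1, -0.5, 0.2]
width: -0.0002
```

```bash
python3 - <<'E'
from cell import *
import cv2,numpy as np
s=observe();print(s["position"],s["tool_rot"],tip_reach,s["clock"])
f=grab_frame("side");cv2.imwrite("pics/s1.png",cv2.resize(f["img"][100:300,280:480,::-1],None,fx=3,fy=3))
E
```

```text
[0.68916001 0.03091512 0.30247291] [-2.22490225e+00 -2.21548433e+00  1.90267388e-03] 0.0726 2.1833
```

View pics/s1.png

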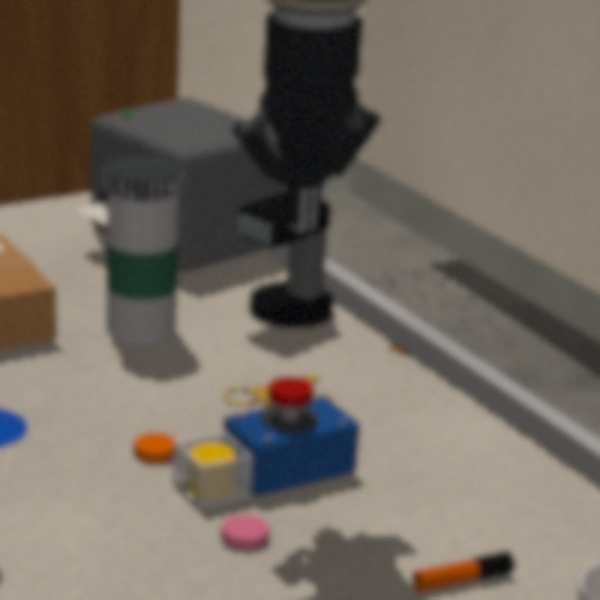

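The closed gripper is above the red cap, which sits at about (290,388) in the crop. I'll lower it.

>>> jog_arm --series '[{"x": 0,"y": 0,"z": 0.2,"ax": 0,"ay": 0,"az": 0,"jaw": 1},{"x": 0,"y": 0,"z": 0.4,"ax": 0,"ay": 0,"az": 0,"jaw": 1},{"x": 0,"y": 0,"z": 0.55,"ax": 0,"ay": 0,"az": 0,"jaw": 1},{"x": 0,"y": 0,"z": 0.61,"ax": 0,"ay": 0,"az": 0,"jaw": 1},{"x": 0,"y": 0,"z": 0.61,"ax": 0,"ay": 0,"az": 0,"jaw": 1}]'

```text
clock: 2.65
position: [0.6858, 0.0342, 0.1774]
tool_rot: [-2.217, -2.217, 0.008]
ft_force: [-0.7, 0.4, 0.1]
width: 0.0004
```

>>> jog_arm --series '[{"x": 0,"y": 0,"z": 0.04,"ax": 0,"ay": 0,"az": 0,"jaw": 1},{"x": 0,"y": 0,"z": 0.08,"ax": 0,"ay": 0,"az": 0,"jaw": 1},{"x": 0,"y": 0,"z": 0.1,"ax": 0,"ay": 0,"az": 0,"jaw": 1},{"x": 0,"y": 0,"z": 0.1,"ax": 0,"ay": 0,"az": 0,"jaw": 1}]'

```text
clock: 2.98
position: [0.6891, 0.0325, 0.1623]
tool_rot: [2.222, 2.22, 0.001]
ft_force: [0.1, 0.4, -0.2]
width: 0.0001
```

>>> jog_arm --series '[{"x": 0,"y": 0,"z": 0.03,"ax": 0,"ay": 0,"az": 0,"jaw": 1},{"x": 0,"y": 0,"z": 0.05,"ax": 0,"ay": 0,"az": 0,"jaw": 1},{"x": 0,"y": 0,"z": 0.07,"ax": 0,"ay": 0,"az": 0,"jaw": 1},{"x": 0,"y": 0,"z": 0.09,"ax": 0,"ay": 0,"az": 0,"jaw": 1},{"x": 0,"y": 0,"z": 0.11,"ax": 0,"ay": 0,"az": 0,"jaw": 1},{"x": 0,"y": 0,"z": 0.12,"ax": 0,"ay": 0,"az": 0,"jaw": 1},{"x": 0,"y": 0,"z": 0.13,"ax": 0,"ay": 0,"az": 0,"jaw": 1},{"x": 0,"y": 0,"z": 0.13,"ax": 0,"ay": 0,"az": 0,"jaw": 1}]'

```text
clock: 3.65
position: [0.6902, 0.0323, 0.1378]
tool_rot: [2.221, 2.218, 0.004]
ft_force: [-0.6, 0.6, 7.0]
width: -0.0
```

>>> jog_arm --series '[{"x": 0,"y": 0,"z": 0.015,"ax": 0,"ay": 0,"az": 0,"jaw": 1},{"x": 0,"y": 0,"z": 0.025,"ax": 0,"ay": 0,"az": 0,"jaw": 1},{"x": 0,"y": 0,"z": 0.03,"ax": 0,"ay": 0,"az": 0,"jaw": 1},{"x": 0,"y": 0,"z": 0.03,"ax": 0,"ay": 0,"az": 0,"jaw": 1}]'

```text
clock: 3.98
position: [0.6903, 0.0323, 0.1327]
tool_rot: [2.221, 2.218, 0.004]
ft_force: [-2.6, 0.9, 10.5]
width: 0.0
```

>>> jog_arm --series '[{"x": 0,"y": 0,"z": 0.01,"ax": 0,"ay": 0,"az": 0,"jaw": 1},{"x": 0,"y": 0,"z": 0.01,"ax": 0,"ay": 0,"az": 0,"jaw": 1}]'

```text
clock: 4.15
position: [0.6904, 0.0323, 0.1326]
tool_rot: [2.221, 2.218, 0.004]
ft_force: [-7.8, 1.4, 19.0]
width: 0.0001
```

```bash
python3 - <<'E'
from cell import *
import cv2,numpy as np
f=grab_frame("side");cv2.imwrite("pics/s2.png",cv2.resize(f["img"][180:320,260:460,::-1],None,fx=4,fy=4))
E
```

```text
(no output)
```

View pics/s2.png

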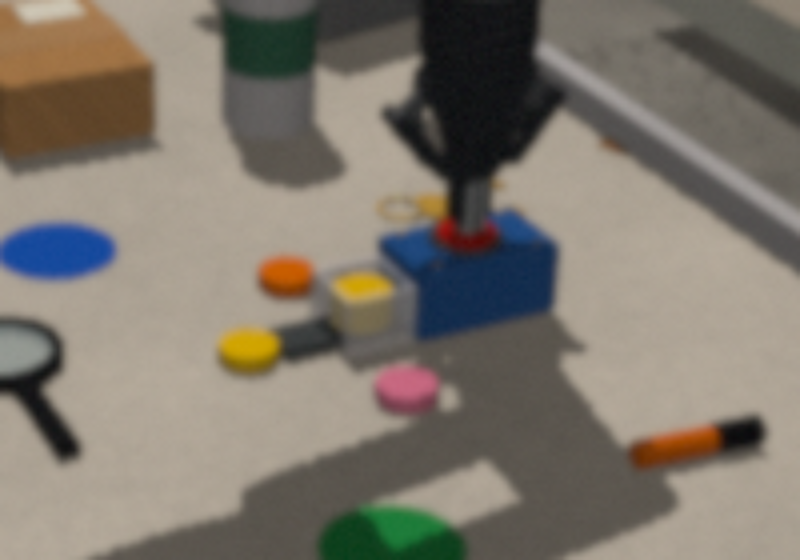

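The plunger is at its stop: 19 N and no further travel. The yellow token is out at crop (250,350). Now I'll release it.

>>> jog_arm --series '[{"x": 0,"y": 0,"z": -0.03,"ax": 0,"ay": 0,"az": 0,"jaw": 1},{"x": 0,"y": 0,"z": -0.06,"ax": 0,"ay": 0,"az": 0,"jaw": 1},{"x": 0,"y": 0,"z": -0.1,"ax": 0,"ay": 0,"az": 0,"jaw": 1},{"x": 0,"y": 0,"z": -0.15,"ax": 0,"ay": 0,"az": 0,"jaw": 1},{"x": 0,"y": 0,"z": -0.25,"ax": 0,"ay": 0,"az": 0,"jaw": 1},{"x": 0,"y": 0,"z": -0.4,"ax": 0,"ay": 0,"az": 0,"jaw": 1},{"x": 0,"y": 0,"z": -0.5,"ax": 0,"ay": 0,"az": 0,"jaw": 1},{"x": 0,"y": 0,"z": -0.5,"ax": 0,"ay": 0,"az": 0,"jaw": 0.65}]'

```text
clock: 4.87
position: [0.6913, 0.0322, 0.2345]
tool_rot: [2.218, 2.215, 0.009]
ft_force: [1.6, 0.6, 0.6]
width: 0.0112
```

```bash
python3 - <<'E'
from cell import *
from h import *
s=observe();print(s["position"],s["tool_rot"],s["width"])
f=grab_frame("side");cv2.imwrite("pics/s3.png",cv2.resize(f["img"][180:320,260:460,::-1],None,fx=4,fy=4))
for c,st in blobs(f,"yellow",S=90,box=(240,200,460,340)): print("side",c,st,ray(f,*c,.012).round(4))
f=grab_frame("top");cv2.imwrite("pics/t3.png",f["img"][100:400,150:500,::-1])
for c,st in blobs(f,"yellow",S=90): print("top",c,st,ray(f,*c,.012).round(4))
E
```

```text
[0.69130449 0.03219396 0.23446367] [2.21836472 2.21519952 0.00890953] 0.011151235410333311
side [351.19753086 254.61728395] [344 251  14   9  81] [0.627  0.0486 0.012 ]
side [321.73717949 267.07692308] [314 262  16  12 156] [0.5292 0.0232 0.012 ]
top [315.85227273 219.65909091] [308 216  16   8  88] [0.6289 0.0312 0.012 ]
```

View pics/s3.png

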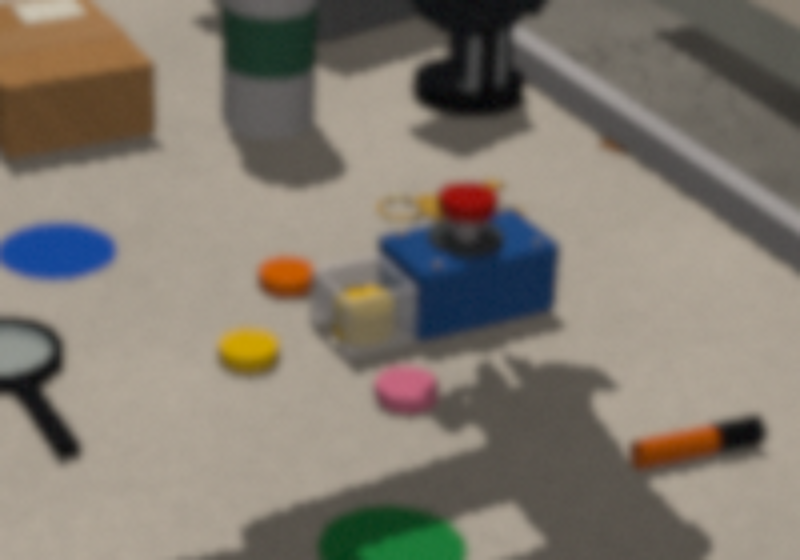

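View pics/t3.png

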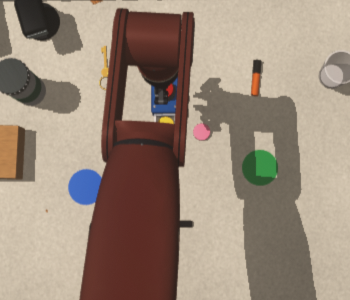

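The plunger is back up (crop (468,205)) and the yellow token lies before the mouth at crop (249,350), about world (0.531, 0.031). Two tokens remain in the magazine. I'll move behind the token with the jaws slightly parted and the pushing axis turned about 4°.

>>> jog_arm --series '[{"x": 0.27,"y": -0.775,"z": 0,"ax": 0,"ay": 0,"az": 0.022,"jaw": 0.65},{"x": 0.27,"y": -0.775,"z": 0,"ax": 0,"ay": 0,"az": 0.022,"jaw": 0.65},{"x": 0.27,"y": -0.775,"z": 0,"ax": 0,"ay": 0,"az": 0.022,"jaw": 0.65},{"x": 0.27,"y": -0.775,"z": 0,"ax": 0,"ay": 0,"az": 0.022,"jaw": 0.65},{"x": 0.27,"y": -0.775,"z": 0,"ax": 0,"ay": 0,"az": 0.022,"jaw": 0.65},{"x": 0.27,"y": -0.775,"z": 0,"ax": 0,"ay": 0,"az": 0.022,"jaw": 0.65},{"x": 0.27,"y": -0.775,"z": 0,"ax": 0,"ay": 0,"az": 0.022,"jaw": 0.65}]'

```text
clock: 5.55
position: [0.5339, 0.0866, 0.2273]
tool_rot: [-2.298, -2.142, 0.001]
ft_force: [0.3, -0.0, -0.4]
width: 0.0298
```

```bash
python3 - <<'E'
from cell import *
from h import *
from scipy.spatial.transform import Rotation as Ro
s=observe();print(s["position"],Ro.from_rotvec(s["tool_rot"]).as_matrix().round(3),s["width"])
f=grab_frame("side");cv2.imwrite("pics/s4.png",cv2.resize(f["img"][150:340,220:460,::-1],None,fx=3.3,fy=3.1))
E
```

```text
[0.5339177  0.08659262 0.22730161] [[ 0.07   0.998 -0.001]
 [ 0.998 -0.07  -0.   ]
 [-0.    -0.001 -1.   ]] 0.029797061222021286
```

View pics/s4.png

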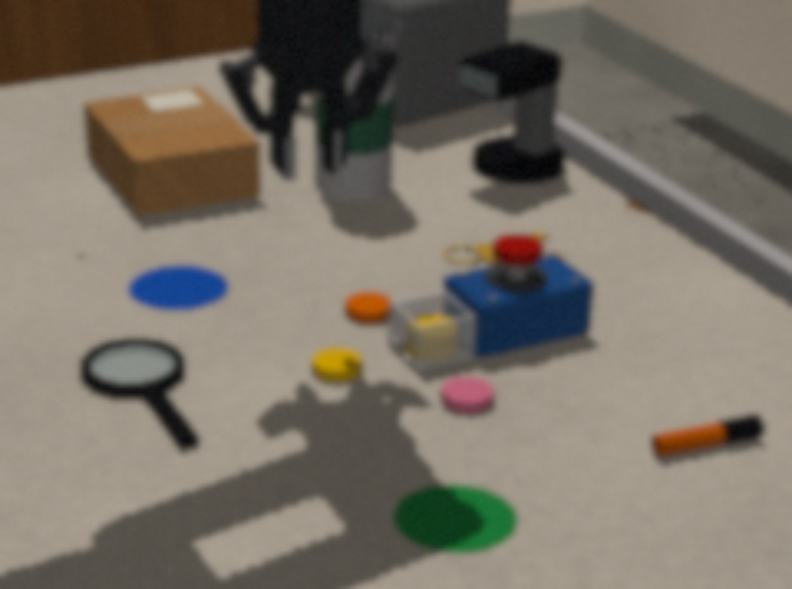

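>>> jog_arm --series '[{"x": 0,"y": 0,"z": 0.2,"ax": 0,"ay": 0,"az": 0,"jaw": 0.7},{"x": 0,"y": 0,"z": 0.4,"ax": 0,"ay": 0,"az": 0,"jaw": 0.7},{"x": 0,"y": 0,"z": 0.55,"ax": 0,"ay": 0,"az": 0,"jaw": 0.7},{"x": 0,"y": 0,"z": 0.65,"ax": 0,"ay": 0,"az": 0,"jaw": 0.7},{"x": 0,"y": 0,"z": 0.7,"ax": 0,"ay": 0,"az": 0,"jaw": 0.7},{"x": 0,"y": 0,"z": 0.73,"ax": 0,"ay": 0,"az": 0,"jaw": 0.7},{"x": 0,"y": 0,"z": 0.73,"ax": 0,"ay": 0,"az": 0,"jaw": 0.7},{"x": 0,"y": 0,"z": 0.73,"ax": 0,"ay": 0,"az": 0,"jaw": 0.7}]'

```text
clock: 6.27
position: [0.5353, 0.0864, 0.0829]
tool_rot: [2.298, 2.141, 0.002]
ft_force: [0.6, 0.1, 0.9]
width: 0.0257
```

```bash
python3 - <<'E'
from cell import *
from h import *
s=observe();print(s["position"],s["width"])
f=grab_frame("side");cv2.imwrite("pics/s5.png",cv2.resize(f["img"][180:320,240:440,::-1],None,fx=4,fy=4))
f=grab_frame("top");cv2.imwrite("pics/t5.png",cv2.resize(f["img"][150:350,230:450,::-1],None,fx=3,fy=3))
for c,st in blobs(f,"yellow",S=90): print("top",c,st,ray(f,*c,.012).round(4))
E
```

```text
[0.53531773 0.08643639 0.08288186] 0.025677970445580314
top [316.74742268 224.18556701] [309 216  15  18 194] [0.6182 0.0291 0.012 ]
top [318.0137931  260.75172414] [313 253  12  17 145] [0.5327 0.0265 0.012 ]
```

View pics/s5.png

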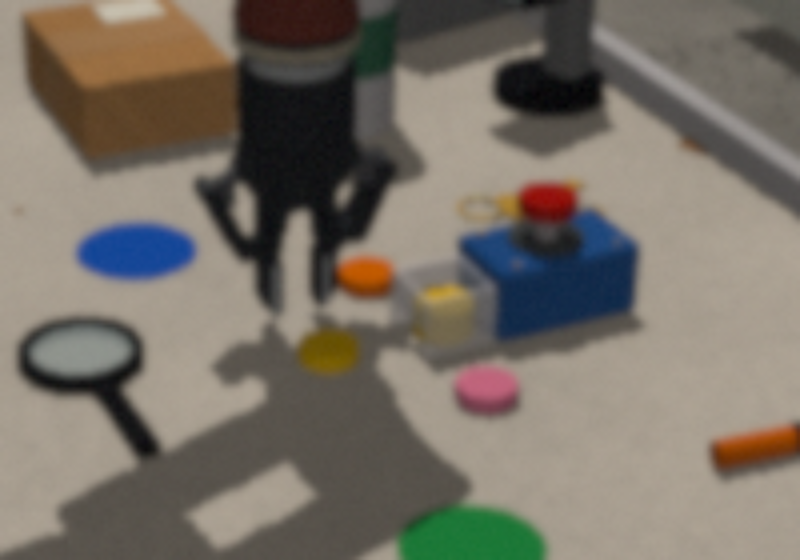

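View pics/t5.png

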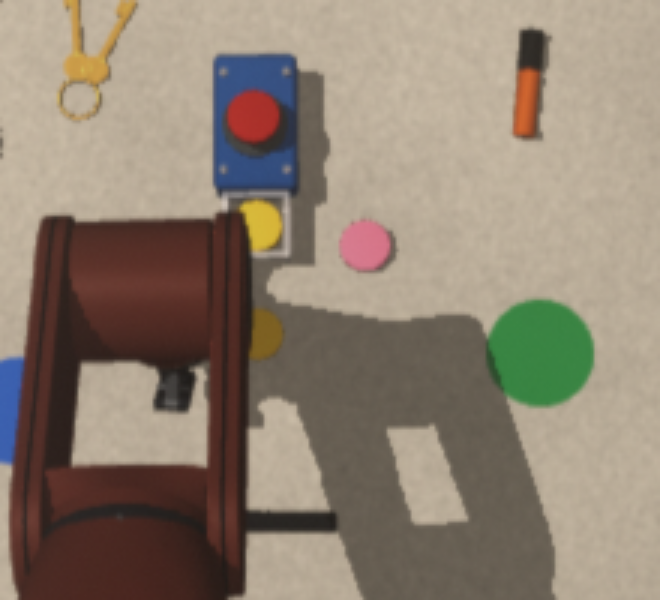

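The token is at about (0.533, 0.031), and the fingers stand behind it on the push axis. I'll lower to just above the worktop and then push.

>>> jog_arm --series '[{"x": 0,"y": 0,"z": 0.02,"ax": 0,"ay": 0,"az": 0,"jaw": 0.7},{"x": 0,"y": 0,"z": 0.035,"ax": 0,"ay": 0,"az": 0,"jaw": 0.7},{"x": 0,"y": 0,"z": 0.035,"ax": 0,"ay": 0,"az": 0,"jaw": 0.7},{"x": 0,"y": 0,"z": 0.035,"ax": 0,"ay": 0,"az": 0,"jaw": 0.7}]'

```text
clock: 6.7
position: [0.5338, 0.0867, 0.0749]
tool_rot: [-2.298, -2.142, 0.0]
ft_force: [-0.7, -0.8, -0.4]
width: 0.0253
```

>>> jog_arm --series '[{"x": -0.05,"y": 0,"z": 0,"ax": 0,"ay": 0,"az": 0,"jaw": 0.7},{"x": -0.08,"y": 0,"z": 0,"ax": 0,"ay": 0,"az": 0,"jaw": 0.7},{"x": -0.11,"y": 0,"z": 0,"ax": 0,"ay": 0,"az": 0,"jaw": 0.7},{"x": -0.14,"y": 0,"z": 0,"ax": 0,"ay": 0,"az": 0,"jaw": 0.7},{"x": -0.17,"y": 0,"z": 0,"ax": 0,"ay": 0,"az": 0,"jaw": 0.7},{"x": -0.2,"y": 0,"z": 0,"ax": 0,"ay": 0,"az": 0,"jaw": 0.7},{"x": -0.23,"y": 0,"z": 0,"ax": 0,"ay": 0,"az": 0,"jaw": 0.7},{"x": -0.26,"y": 0,"z": 0,"ax": 0,"ay": 0,"az": 0,"jaw": 0.7},{"x": -0.28,"y": 0,"z": 0,"ax": 0,"ay": 0,"az": 0,"jaw": 0.7},{"x": -0.3,"y": 0,"z": 0,"ax": 0,"ay": 0,"az": 0,"jaw": 0.7}]'

```text
clock: 7.53
position: [0.5297, 0.0262, 0.0749]
tool_rot: [-2.299, -2.141, -0.0]
ft_force: [-0.1, 0.1, 0.3]
width: 0.0258
```

```bash
cat > look.py <<'E'
import sys
from cell import *
from h import *
n=sys.argv[1]
s=observe();print(s["position"],s["width"])
f=grab_frame("side");cv2.imwrite(f"pics/s{n}.png",cv2.resize(f["img"][200:340,260:460,::-1],None,fx=4,fy=4))
for c,st in blobs(f,"yellow",S=90,box=(240,200,460,340)): print("side",c,st,ray(f,*c,.010).round(4))
g=grab_frame("top");cv2.imwrite(f"pics/t{n}.png",cv2.resize(g["img"][150:350,230:450,::-1],None,fx=3,fy=3))
for c,st in blobs(g,"yellow",S=90): print("top",c,st,ray(g,*c,.012).round(4))
E
python3 look.py 6
```

```text
[0.52972743 0.02622302 0.07492088] 0.025848447380787596
side [351.18292683 254.68292683] [345 251  13   9  82] [0.6285 0.0514 0.01  ]
side [325.35195531 273.74860335] [318 267  16  14 179] [ 0.5249 -0.0068  0.01  ]
top [315.46575342 221.64383562] [307 216  17  11 146] [0.6242 0.0321 0.012 ]
```

View pics/s6.png

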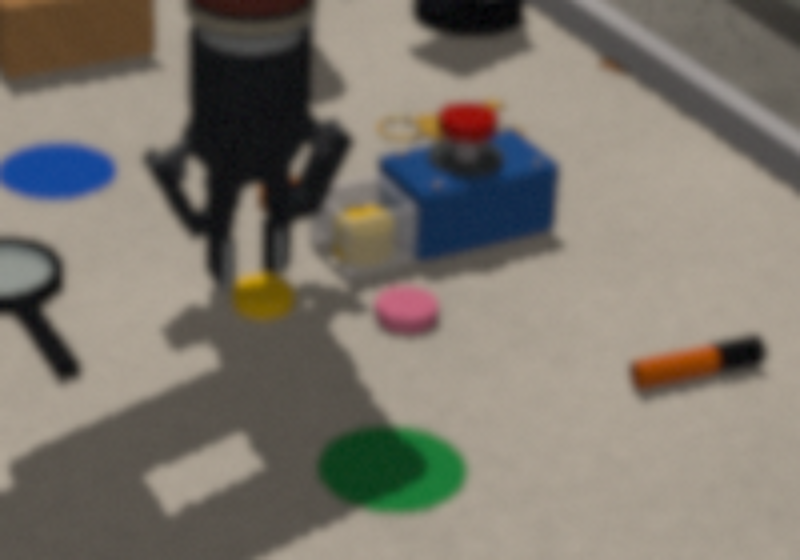

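The token (crop (263,296)) is flat and nested between the fingertips. I'll keep pushing.

>>> jog_arm --series '[{"x": -0.04,"y": 0,"z": 0,"ax": 0,"ay": 0,"az": 0,"jaw": 0.7},{"x": -0.09,"y": 0,"z": 0,"ax": 0,"ay": 0,"az": 0,"jaw": 0.7},{"x": -0.14,"y": 0,"z": 0,"ax": 0,"ay": 0,"az": 0,"jaw": 0.7},{"x": -0.19,"y": 0,"z": 0,"ax": 0,"ay": 0,"az": 0,"jaw": 0.7},{"x": -0.24,"y": 0,"z": 0,"ax": 0,"ay": 0,"az": 0,"jaw": 0.7},{"x": -0.29,"y": 0,"z": 0,"ax": 0,"ay": 0,"az": 0,"jaw": 0.7},{"x": -0.34,"y": 0,"z": 0,"ax": 0,"ay": 0,"az": 0,"jaw": 0.7},{"x": -0.39,"y": 0,"z": 0,"ax": 0,"ay": 0,"az": 0,"jaw": 0.7},{"x": -0.43,"y": 0,"z": 0,"ax": 0,"ay": 0,"az": 0,"jaw": 0.7},{"x": -0.46,"y": 0,"z": 0,"ax": 0,"ay": 0,"az": 0,"jaw": 0.7}]'

```text
clock: 8.47
position: [0.5232, -0.0662, 0.0749]
tool_rot: [2.299, 2.141, -0.0]
ft_force: [0.4, 1.3, 0.7]
width: 0.0255
```

```bash
python3 look.py 7
```

```text
[ 0.52317031 -0.06617376  0.07490617] 0.025472551280206222
side [339.82587065 292.91044776] [332 286  17  15 201] [ 0.5181 -0.0985  0.01  ]
top [315.25506073 224.62348178] [307 216  17  18 247] [0.6172 0.0326 0.012 ]
```

View pics/s7.png

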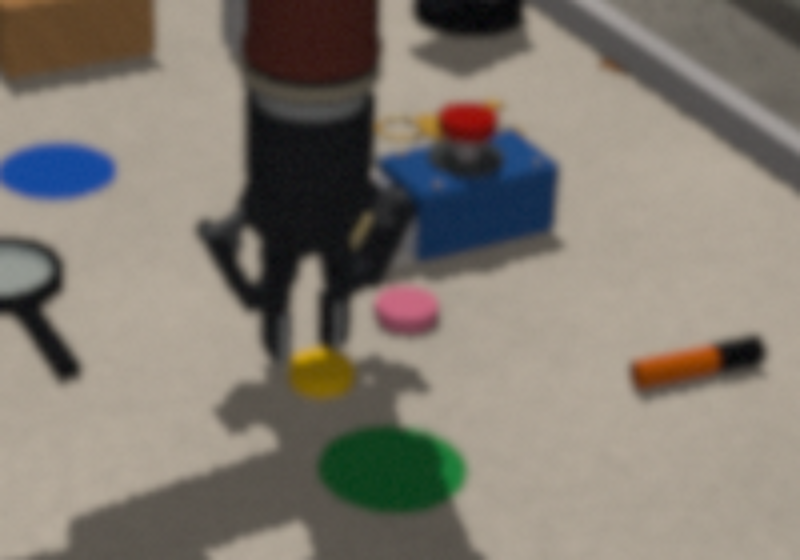

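>>> jog_arm --series '[{"x": -0.04,"y": 0,"z": 0,"ax": 0,"ay": 0,"az": 0,"jaw": 0.7},{"x": -0.09,"y": 0,"z": 0,"ax": 0,"ay": 0,"az": 0,"jaw": 0.7},{"x": -0.14,"y": 0,"z": 0,"ax": 0,"ay": 0,"az": 0,"jaw": 0.7},{"x": -0.19,"y": 0,"z": 0,"ax": 0,"ay": 0,"az": 0,"jaw": 0.7},{"x": -0.24,"y": 0,"z": 0,"ax": 0,"ay": 0,"az": 0,"jaw": 0.7},{"x": -0.29,"y": 0,"z": 0,"ax": 0,"ay": 0,"az": 0,"jaw": 0.7},{"x": -0.34,"y": 0,"z": 0,"ax": 0,"ay": 0,"az": 0,"jaw": 0.7},{"x": -0.39,"y": 0,"z": 0,"ax": 0,"ay": 0,"az": 0,"jaw": 0.7},{"x": -0.43,"y": 0,"z": 0,"ax": 0,"ay": 0,"az": 0,"jaw": 0.7},{"x": -0.45,"y": 0,"z": 0,"ax": 0,"ay": 0,"az": 0,"jaw": 0.7}]'

```text
clock: 9.4
position: [0.5169, -0.1562, 0.075]
tool_rot: [2.299, 2.14, -0.0]
ft_force: [-0.4, 0.0, -0.4]
width: 0.0255
```

```bash
python3 look.py 8
```

```text
[ 0.51689905 -0.15617372  0.0749765 ] 0.025508357321270478
side [355.66521739 313.54347826] [347 305  19  17 230] [ 0.5121 -0.1871  0.01  ]
top [315.20647773 224.68421053] [307 216  17  18 247] [0.6171 0.0327 0.012 ]
```

View pics/s8.png

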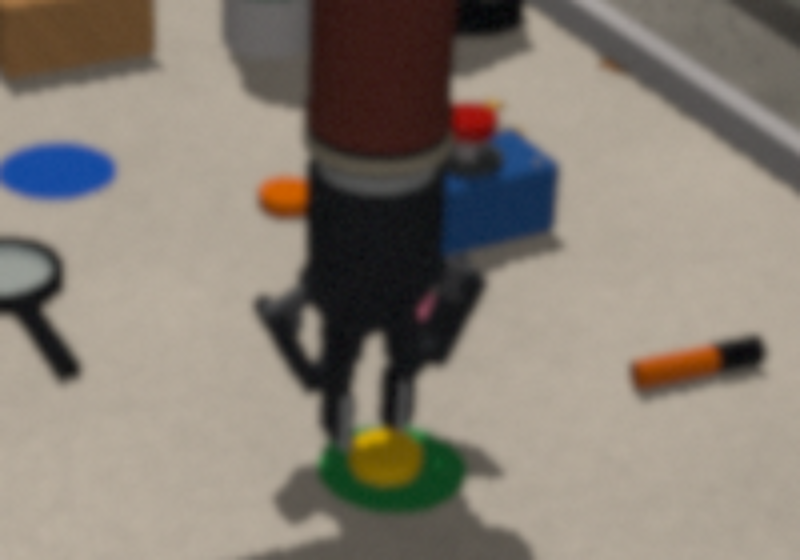

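View pics/t8.png

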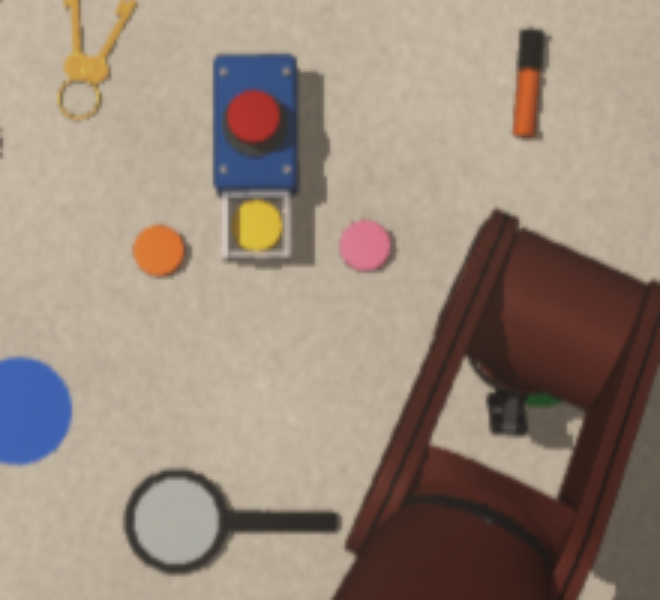

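The token (crop (386,458)) lies within the green spot. I'll back off along the path, then rise and move aside to check.

>>> jog_arm --series '[{"x": 0.03,"y": 0,"z": 0,"ax": 0,"ay": 0,"az": 0,"jaw": 0.7},{"x": 0.1,"y": 0,"z": 0,"ax": 0,"ay": 0,"az": 0,"jaw": 0.7},{"x": 0.2,"y": 0,"z": 0,"ax": 0,"ay": 0,"az": 0,"jaw": 0.7},{"x": 0.25,"y": 0,"z": -0.2,"ax": 0,"ay": 0,"az": 0,"jaw": 0.7},{"x": 0.25,"y": 0,"z": -0.4,"ax": 0,"ay": 0,"az": 0,"jaw": 0.7},{"x": 0.25,"y": 0,"z": -0.6,"ax": 0,"ay": 0,"az": 0,"jaw": 0.7},{"x": 0.25,"y": 0,"z": -0.8,"ax": 0,"ay": 0,"az": 0,"jaw": 0.7},{"x": 0.25,"y": 0,"z": -0.8,"ax": 0,"ay": 0,"az": 0,"jaw": 0.7}]'

```text
clock: 10.17
position: [0.5246, -0.1043, 0.2443]
tool_rot: [2.287, 2.135, 0.011]
ft_force: [2.0, -0.6, 1.3]
width: 0.0258
```

>>> jog_arm --series '[{"x": 0.9,"y": 0,"z": 0,"ax": 0,"ay": 0,"az": 0,"jaw": 0.7},{"x": 0.9,"y": 0,"z": 0,"ax": 0,"ay": 0,"az": 0,"jaw": 0.7},{"x": 0.9,"y": 0,"z": 0,"ax": 0,"ay": 0,"az": 0,"jaw": 0.7},{"x": 0.9,"y": 0,"z": 0,"ax": 0,"ay": 0,"az": 0,"jaw": 0.7},{"x": 0.9,"y": 0,"z": 0,"ax": 0,"ay": 0,"az": 0,"jaw": 0.7},{"x": 0.9,"y": 0,"z": 0,"ax": 0,"ay": 0,"az": 0,"jaw": 0.7},{"x": 0.9,"y": 0,"z": 0,"ax": 0,"ay": 0,"az": 0,"jaw": 0.7},{"x": 0.9,"y": 0,"z": 0,"ax": 0,"ay": 0,"az": 0,"jaw": 0.7}]'

```text
clock: 10.83
position: [0.5327, 0.0748, 0.2346]
tool_rot: [-2.297, -2.143, 0.001]
ft_force: [0.5, 0.3, -0.5]
width: 0.0258
```

```bash
python3 look.py 9
```

```text
[0.53271869 0.07484995 0.23458648] 0.025754111252665406
side [351.23170732 254.67073171] [344 251  14   9  82] [0.6287 0.0514 0.01  ]
side [355.78240741 314.0462963 ] [347 307  18  15 216] [ 0.5114 -0.1889  0.01  ]
top [319.66326531 224.65306122] [317 217   7  16  98] [0.6171 0.0223 0.012 ]
top [408.25862069 268.01724138] [400 260  17  17 232] [ 0.5144 -0.1819  0.012 ]
```

View pics/s9.png

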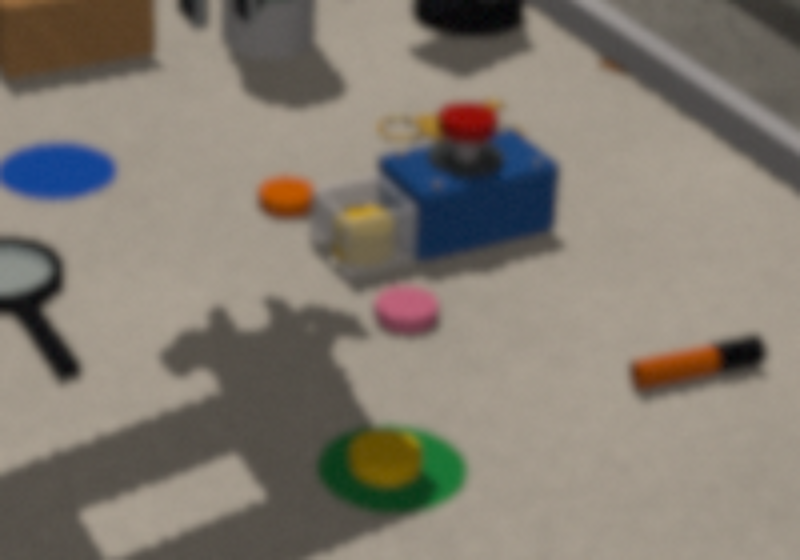

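View pics/t9.png

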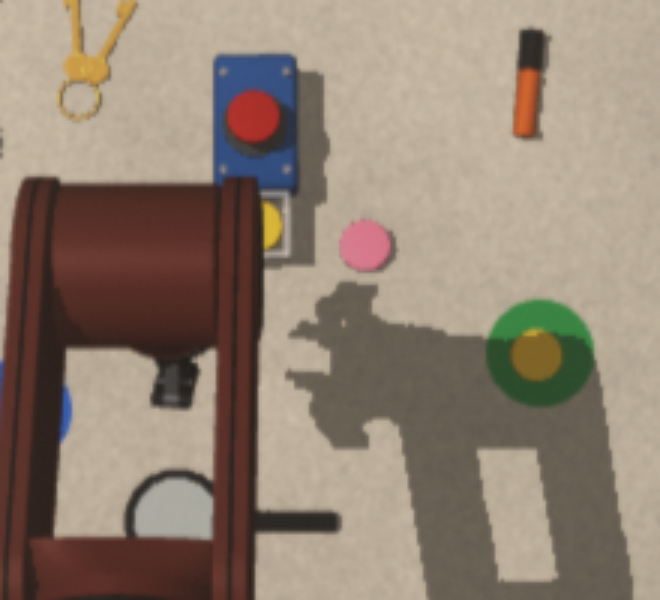

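The token lies flat inside the green spot (top crop (537,355)), about 5 mm off centre. The plunger is up and the other things look unmoved, so I'm handing in.

```bash
python3 -c "
from cell import *
print(job_done())"
```

```text
the job is handed in; nothing more can be done
None
```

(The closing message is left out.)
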